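# Draw a guarded bolt with a hooked rod and take off the shielding cover

### The job

Use the hooked rod to draw the bolt of the test fixture all the way open, to its stop, keeping the gripper itself off the fixture. Lay the rod flat on the bench outside the fixture, then lift the freed shielding cover off by its handle and set it gently upright on the bench beside the fixture. Leave the other things on the bench where they are.

Things in the scene. Friction and masses are not known exactly. Their poses are not given: they have to be found in the camera images.
- fixture: Fixed test fixture: aluminium base plate 250 (x) x 150 (y) x 8 mm, origin at the centre of its underside on the bench, x along its length, z up. Front half (x -125 to -5 mm): bolt guard, see guard_mouth. Rear (x 5 to 115 mm): the cover stands on the plate (z = 8 mm), between lips 8 mm high with 3 mm clearance. A small fixed adapter is under the cover.
- guard_mouth (a point): Centre of the guard's open front end, fixture x = -125, y = 0, z = 44 mm; it looks to the fixture's -x, roughly the robot's left. Guard: grey walls, inner faces at y = +-70 mm; clear roof, underside z = 80 mm, top 83 mm. Bolt, rails and straps at y = -15 mm stay below z = 30 mm, so the rod has free room from z = 30 to 80 mm, except for the pin.
- bolt (a joint): Sliding bolt, in m: 0 = shut (its tip passes through the cover's front wall and locks the cover down), 0.040 = fully open at its stop; it opens along the fixture's -x, towards the guard's mouth. About 3 N of friction, no spring, stays where left. The cover is free from about 0.026 on. Starts at 0 to 0.006.
- pin (a point): The bolt's upright steel pin, to be hooked: 10 mm in diameter, from the bolt (z = 25 mm) to its round top at z = 62 mm; this point is on its axis at z = 44 mm, at fixture y = -15 mm and x = -40 mm when shut (85 mm inside the mouth), x = -80 mm when fully open.
- hook_rod: Loose hooked rod, 160 g, lying flat: black handle 100 (x) x 16 (y) x 24 (z) mm, from its front a steel shaft 8 mm in diameter along +x. Origin at the centre of the handle's underside; shaft axis at z = 12 mm. It ends in a flat hook to the rod's -y side, and balances within the handle, ahead of its middle. Its hook end starts pointing roughly to the robot's right.
- handle (a point): Middle of the rod's handle (rod frame 0, 0, 12 mm); grip it across the 16 mm width.
- hook (a point): The hook's outer bend, rod frame x = 220, y = -5, z = 12 mm. The hook's bar (8 mm in diameter) runs from here to its tip at x = 216, y = -27 mm (axis; 4 mm of rounding beyond): inner face at about x = 214 mm, reach 31 mm to the -y side of the shaft axis.
- cover: Loose aluminium shielding cover, 280 g (varies by 30 percent): open-bottomed box 110 (x) x 120 (y) x 60 mm, 4 mm walls; origin at the centre of its lower rim; axes parallel to the fixture's at the start (origin near fixture x = 60, y = 0, z = 8 mm). The bolt's hole is low in its front (-x) wall. The bench straight ahead of the robot (x = 0.42 to 0.56, y = -0.04 to 0.12 m) holds only the rod.
- cover_grip (a point): Middle of the cover's black handle bar, 92 mm above the cover's lower rim: bar 70 mm along the cover's x, 12 mm wide, 12 mm high, with 26 mm free below it. Grip across the 12 mm width.
- flux_pot: Bystander: small round pot with white lid, 37 mm in diameter, 28 mm high, near the guard's far side.
- marker: Bystander: marker pen 15 x 101 x 16 mm lying on the bench.
- wrench_10: Bystander: flat wrench 25 x 183 x 6 mm lying on the bench.

How it is judged (in metres and radians):
On the way, in this order (a step that is already met when the one before it is completed fails the run):
1. the bolt is drawn fully open (value of joint bolt above 0.034 m), for 0.2 s.
2. the rod is laid flat on the bench outside the fixture, before the cover is taken (height (world z) of hook_rod below 0.006 m and angle between hook_rod's own z axis and vertical below 0.12 rad and linear speed of hook_rod below 0.03 m/s and (x of hook in the frame of fixture above 0.13 m or x of hook in the frame of fixture below -0.13 m or y of hook in the frame of fixture above 0.08 m or y of hook in the frame of fixture below -0.08 m) and contact force between the fingers and hook_rod below 0.1 N and horizontal distance between cover and fixture below 0.09 m), for 0.2 s.
At the end, for the whole second after the job is handed in: Bolt open by over 34 of its 40 mm; cover upright (0.08 rad), still, its rim on the bench (5 mm), centre over 120 mm from the fixture's centre; rod flat on the bench (0.12 rad, 6 mm), still, its hook outside the base plate's outline (5 mm) (value of joint bolt above 0.034 m and height (world z) of cover below 0.005 m and angle between cover's own z axis and vertical below 0.08 rad and horizontal distance between cover and fixture above 0.12 m and linear speed of each of cover, hook_rod below 0.02 m/s and height (world z) of hook_rod below 0.006 m and angle between hook_rod's own z axis and vertical below 0.12 rad and (x of hook in the frame of fixture above 0.13 m or x of hook in the frame of fixture below -0.13 m or y of hook in the frame of fixture above 0.08 m or y of hook in the frame of fixture below -0.08 m)); the robot touches nothing.
It fails at once if the gripper or arm touches the fixture or its bolt (over 2 N) (contact force between any of the fingers, the arm and fixture above 2 N).
It fails at once if the cover is dropped or thrown (faster than 0.8 m/s) (linear speed of cover above 0.8 m/s).
It fails at once if a bystander is moved by more than 30 mm (distance of any of flux_pot, wrench_10, marker from where it was at the start of the episode above 0.03 m).
It also fails if it takes over 70 s, if anything falls off the work surface, if the arm or the gripper's body presses on something with over 40 N, if the wrist force passes 120 N, or if a joint passes its speed limit or range.

### The arm

A 6-joint arm with a two-finger parallel gripper is mounted at the origin on the work surface; the furniture and walls round the work are solid. World frame = base frame: x ahead of the robot, y to its left, z up, the work surface at z = 0. Lengths are in m, angles in degrees, forces in N, time in s.
With the tool pointing down it reaches from about 0.25 to 0.725 m from the base axis. Payload 9.7 kg.
Tool frame: the origin (TCP) lies at the very end of the fingers, on their centre line; the grasp point (between the pads) lies 19 mm behind it; x points along the fingers, z is the direction in which the jaws open and shut, and the axes are right-handed (so a half turn about x gives the same grasp; the last joint's range is limited). The gripper opens to 85 mm and grips with 20 to 120 N. Pads are 22 mm wide; open, the fingers measure 114 mm over their backs; the gripper's body (76 mm by 85 mm) begins 54 mm behind the grasp point. The pads swing forward as they close: fully open they stand 13 mm farther back than shut.
Start: joints at [-66.979, 4.979, 10.078, 95.1, 0, 90], TCP at [0.215, -0.506, 0.231] pointing down, gripper open.
Joint ranges: [-179.16, 179.16], [-48.56, 103.87], [-65.8, 70.77], [-126.05, 130.52], [-82.76, 87.17], [-180, 180]. Speed limits (degrees/s): [127.2, 127.2, 147.25, 180, 180, 180].

### API

Orientations are given as [roll, pitch, yaw] about the fixed x, y, z axes, in that order (R = Rz(yaw) Ry(pitch) Rx(roll)).
In Python, from workcell import sensors, vision, job_done gives the robot as it stands.
- The arm moves only by the tool carry_out, never from a script. Its argument "increments" is a list of rows, each a list of 7 numbers: the turn, a rotation vector about the tool's x, y, z in degrees, then the shift along the tool's x, y, z in mm, then the opening in per cent of the stroke, from 0 (shut) to 100 (fully open). A call has 1 to 12 rows; each row shifts and turns the commanded pose from where the row before left it, along the tool's axes as they then stand; what a row does not reach is not made up. A row lasts 1/8 s, in which the tool goes at most 62.5 mm and 10.7 degrees, less where a joint would pass 70% of its speed; a pose out of reach is approached as far as the arm can. A call is refused whole if a number of a shift passes 62.5 or a number of a turn 10.7, either way. A call with a gripper value outside its range is refused whole. The fingers move at their own pace and stop on an object; "squeeze" is the grip in N (left out, the last holds). Time passes only in rows, so rows that do not move let the fingers close. It gives the time, the measured TCP pose, the force and the opening at its end, in the units of the state.
- sensors.get_obs(): the state, without advancing time (a new reading comes with each control period).
- vision.camera(name): name is "side" or "top"; returns the picture (400x640x3 uint8, red, green, blue); there is no depth.
- vision.calibration(name): a dict with "camera_matrix" (3x3 intrinsics, pixels), "dist" ([k1, k2, p1, p2, k3] as OpenCV has them; the pictures are not rectified), "extrinsics" (4x4, takes a point from world to camera coordinates). Camera axes: x right, y up, looking along -z (the intrinsics and any distortion apply to the point x, -y, -z); pixel columns grow to the right and rows downward; lengths in m; the calibration is good to about 2 mm. A picture is of the moment at which its call begins. calibration takes no time and is no camera call.
- job_done(): hands the job in, once; it reports no verdict.
The state is a dict: "time": time; "q": joint angles; "qd": joint speeds; "joint_efforts": joint torques, N m; "ee_pos": TCP position; "tcp_rot": TCP orientation; "wrist_force": force on the tool from outside, world axes, zero at the start; "torque": the same for the moment, N m; "opening": finger opening in m.
Only numpy, scipy, OpenCV 4.12 (cv2) and the standard library are available. Lean on these libraries where they do the work, as an engineer would, in place of code of your own. Each camera call takes 0.05 s, during which the arm holds its last target.

## Working session

There is one attempt and no reset: what is moved stays moved. The work goes in short steps, Python scripts to look and compute and a tool call to move; the robot and the scene stay as the last step left them, time stands still between calls to the robot, and variables do not carry over. Pictures are saved under pics/ and viewed, and the job is handed in when it is done.

Besides the shell and the picture viewer there is one more tool, called after "Request:" as name([rows], argument=value, ...), one row to a line, values as JSON. carry_out: Moves the arm, as the interface text tells. Its arguments: {"type":"object","properties":{"increments":{"type":"array"},"squeeze":{"type":"number"}},"required":["increments"]}

```bash
mkdir -p pics; ls
python3 - <<'E'
from workcell import sensors, vision
import cv2,json
o=sensors.get_obs();print(o)
for n in("top","side"):
    im=vision.camera(n);cv2.imwrite(f"pics/{n}0.png",im[:,:,::-1]);c=vision.calibration(n);print(n,c)
E
```

```text
pics
{'time': 0.0, 'q': array([-6.69770490e+01,  5.01182051e+00,  1.00345317e+01,  9.50984662e+01,
       -8.14935090e-04,  8.99990283e+01]), 'qd': array([-0.02036468,  0.06668178,  0.07702021,  0.00686127,  0.04517297,
        0.0831057 ]), 'joint_efforts': array([ 3.13927245e-03, -5.20397866e+01,  4.64798677e+01,  1.65763136e-02,
        2.21001892e-05,  9.63700479e-07]), 'ee_pos': array([ 0.21501518, -0.50599077,  0.23057684]), 'tcp_rot': array([-179.38463631,   89.92424058,  113.63928696]), 'wrist_force': array([-0.03442903, -0.77178083,  0.53002145]), 'torque': array([ 0.00680694, -0.01563696, -0.06332129]), 'opening': 0.0857912077137462}
top {'camera_matrix': array([[473.88023965,   0.        , 331.61382855],
       [  0.        , 473.88023965, 207.95504486],
       [  0.        ,   0.        ,   1.        ]]), 'dist': array([0.04514637, 0.        , 0.        , 0.        , 0.        ]), 'extrinsics': array([[-0.09748388, -0.99523237, -0.00307107, -0.00425491],
       [ 0.97081593, -0.09577075,  0.21987359, -0.58740697],
       [-0.21911943,  0.01845269,  0.97552354, -1.15806232],
       [ 0.        ,  0.        ,  0.        ,  1.        ]])}
side {'camera_matrix': array([[506.9694659 ,   0.        , 318.61657119],
       [  0.        , 506.9694659 , 204.46592653],
       [  0.        ,   0.        ,   1.        ]]), 'dist': array([-0.15969508,  0.        ,  0.        ,  0.        ,  0.        ]), 'extrinsics': array([[ 0.23843927, -0.97098356,  0.01837502, -0.20361467],
       [ 0.40882973,  0.11752071,  0.90501223, -0.30693757],
       [-0.88091144, -0.2082782 ,  0.4249885 , -0.99727037],
       [ 0.        ,  0.        ,  0.        ,  1.        ]])}
```

View pics/top0.png

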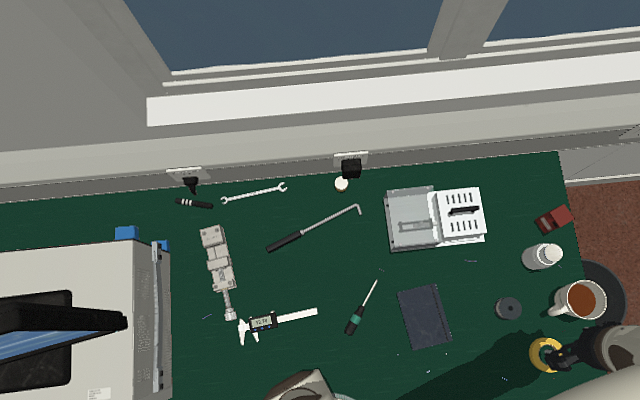

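View pics/side0.png

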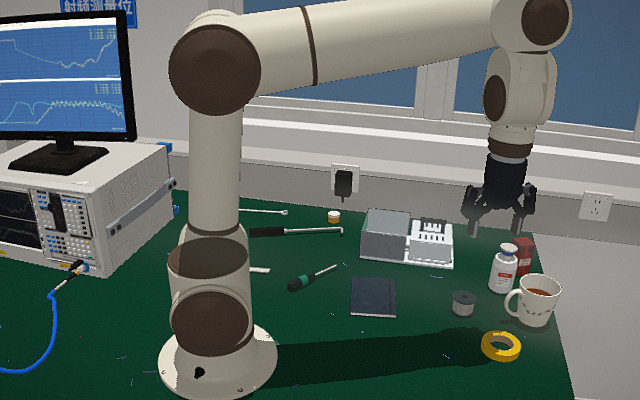

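```bash
cat > h.py <<'E'
import numpy as np,cv2
from scipy.spatial.transform import Rotation as R
from workcell import sensors, vision
F=np.diag([1.,-1,-1])
def ray(n,px):
    c=vision.calibration(n);E=c['extrinsics']
    u=cv2.undistortPoints(np.array([[px]],float),c['camera_matrix'],c['dist'])[0,0]
    d=E[:3,:3].T@(F@np.array([u[0],u[1],1]));o=-E[:3,:3].T@E[:3,3];return o,d
def atz(n,px,z):
    o,d=ray(n,px);return o+d*(z-o[2])/d[2]
def proj(n,P):
    c=vision.calibration(n);E=c['extrinsics']
    p=(E[:3,:3]@np.atleast_2d(P).T).T+E[:3,3]
    return cv2.projectPoints(p@F,np.zeros(3),np.zeros(3),c['camera_matrix'],c['dist'])[0][:,0]
def crop(im,x0,y0,x1,y1,s,name):
    cv2.imwrite(f'pics/{name}.png',cv2.resize(im[y0:y1,x0:x1,::-1],None,fx=s,fy=s,interpolation=cv2.INTER_CUBIC))
def box(n,fr,x,y,z): # fr=(4x4)
    P=np.array([[a,b,c_] for a in x for b in y for c_ in z]);return proj(n,(fr[:3,:3]@P.T).T+fr[:3,3])
def frame(x,y,z,yaw):
    T=np.eye(4);T[:3,:3]=R.from_euler('z',yaw,degrees=True).as_matrix();T[:3,3]=x,y,z;return T
E
python3 - <<'E'
import cv2
from h import crop
t=cv2.imread('pics/top0.png')[:,:,::-1];s=cv2.imread('pics/side0.png')[:,:,::-1]
crop(t,370,170,500,265,6,'tfix');crop(t,255,190,375,265,6,'trod');crop(s,230,195,465,280,3.4,'sfix')
E
```

```text
(no output)
```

View pics/tfix.png

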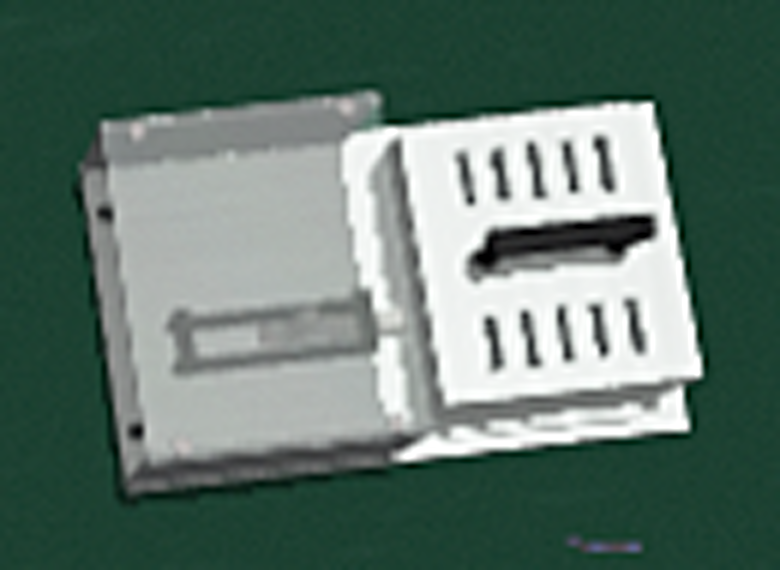

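View pics/trod.png

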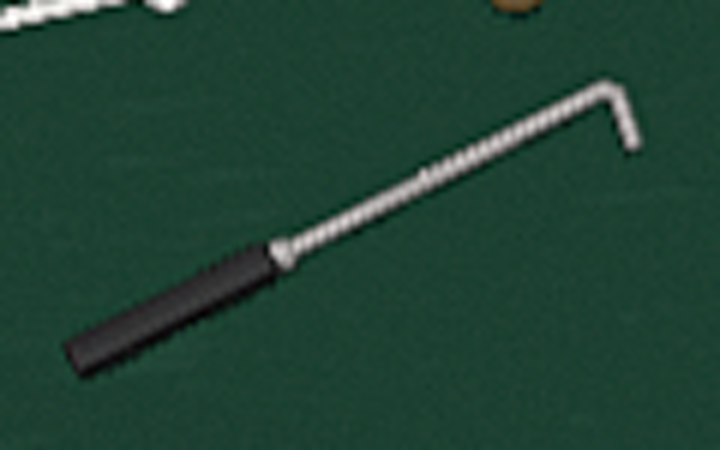

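View pics/sfix.png

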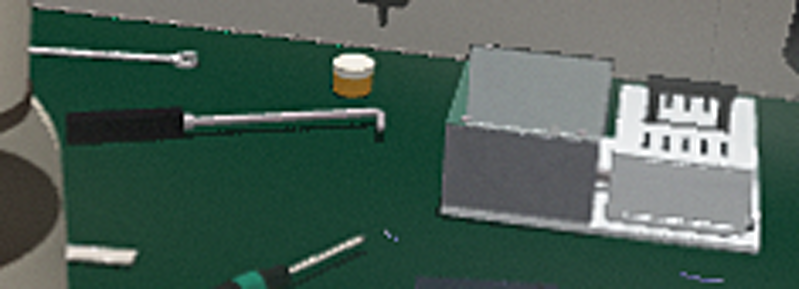

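Run:
```python
from h import *
print(ray('top',(320,200))[0],ray('side',(320,200))[0])
def T(x,y):return (370+(x-2.5)/6,170+(y-2.5)/6)
C=[T(*p) for p in [(405,135),(655,103),(700,377),(437,408)]]
W=np.array([atz('top',p,.068) for p in C]);print(W, 'edges',[np.linalg.norm(W[i]-W[(i+1)%4]) for i in range(4)])
print('cover c',W.mean(0))
a=W[1]-W[0]+W[2]-W[3];b=W[0]-W[3]+W[1]-W[2]
print(np.degrees(np.arctan2(a[1],a[0])),np.degrees(np.arctan2(b[1],b[0]))-90)
# plate corner rear near
print('plate rear near',atz('top',T(690,432),.008), 'near front',atz('top',T(122,495),.0))
for p in [(487,245),(655,225)]: print('bar',atz('top',T(*p),.098))
def Q(x,y):return (255+(x-2.5)/6,190+(y-2.5)/6)
for n,p,z in [('butt',(73,358),.018),('front',(275,258),.018),('shaftstart',(290,253),.012),('bend',(610,85),.012),('tip',(633,148),.012)]: print(n,atz('top',Q(*p),z))
```

```text
[ 0.3160953  -0.03912166  1.25885926] [-0.70447194 -0.36934465  0.70535212]
[[ 0.59869101 -0.33737737  0.068     ]
 [ 0.60218845 -0.4461158   0.068     ]
 [ 0.48197037 -0.44505293  0.068     ]
 [ 0.47951185 -0.33333328  0.068     ]] edges [np.float64(0.10879466279231853), np.float64(0.12022278189954491), np.float64(0.11174669488701203), np.float64(0.11924775061471769)]
cover c [ 0.54059042 -0.39046985  0.068     ]
-88.45245547238805 -91.22208113205593
plate rear near [ 0.46645318 -0.45697257  0.008     ] near front [ 0.46370842 -0.20572108  0.        ]
bar [ 0.54133786 -0.35676832  0.098     ]
bar [ 0.54296945 -0.42721131  0.098     ]
butt [0.50074156 0.11806637 0.018     ]
front [0.53628377 0.02629727 0.018     ]
shaftstart [0.53893685 0.01979367 0.012     ]
bend [ 0.60121753 -0.13008321  0.012     ]
tip [ 0.57138431 -0.13717743  0.012     ]
```

```bash
cat >> h.py <<'E'
def draw(im,n,fr,boxes,col=(255,0,0)):
    # returns upscaled lines drawn separately
    for (x,y,z) in boxes:
        p=box(n,fr,x,y,z)
        for i in range(8):
            for b in (1,2,4):
                if not i&b: yield p[i],p[i|b],col
def overlay(im,n,items,x0,y0,x1,y1,s,name):
    c=cv2.resize(im[y0:y1,x0:x1,::-1],None,fx=s,fy=s,interpolation=cv2.INTER_CUBIC)
    for fr,bx,col in items:
        for a,b,cc in draw(im,n,fr,bx,col):
            q=[tuple(int(round(v)) for v in ((p[0]-x0+.5)*s,(p[1]-y0+.5)*s)) for p in (a,b)]
            cv2.line(c,q[0],q[1],cc,1)
    cv2.imwrite(f'pics/{name}.png',c)
FIX=[((-.125,.125),(-.075,.075),(0,.008)),((-.125,-.005),(-.075,.075),(.008,.083)),((.025,.095),(-.006,.006),(.094,.106)),((-.04,-.04),(-.02,-.01),(.025,.062))]
COV=[((-.055,.055),(-.06,.06),(0,.06)),((-.035,.035),(-.006,.006),(.086,.098))]
ROD=[((-.05,.05),(-.008,.008),(0,.024)),((.05,.216),(-.004,.004),(.008,.016)),((.212,.220),(-.031,-.005),(.008,.016))]
E
sed -i 's/((.025,.095),(-.006,.006),(.094,.106)),//' h.py
python3 - <<'E'
from h import *
t=cv2.imread('pics/top0.png')[:,:,::-1];s=cv2.imread('pics/side0.png')[:,:,::-1]
f=frame(.5406,-.3305,0,-89.6); c=f@frame(.06,0,.008,0); r=frame(.5186,.072,0,-67.8)
it=[(f,FIX,(0,0,255)),(c,COV,(255,255,0)),(r,ROD,(0,255,255))]
overlay(t,'top',it,370,170,500,265,6,'ov_t1');overlay(t,'top',it,255,190,375,265,6,'ov_t2');overlay(s,'side',it,240,195,465,280,3.5,'ov_s')
E
```

```text
(no output)
```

View pics/ov_t1.png

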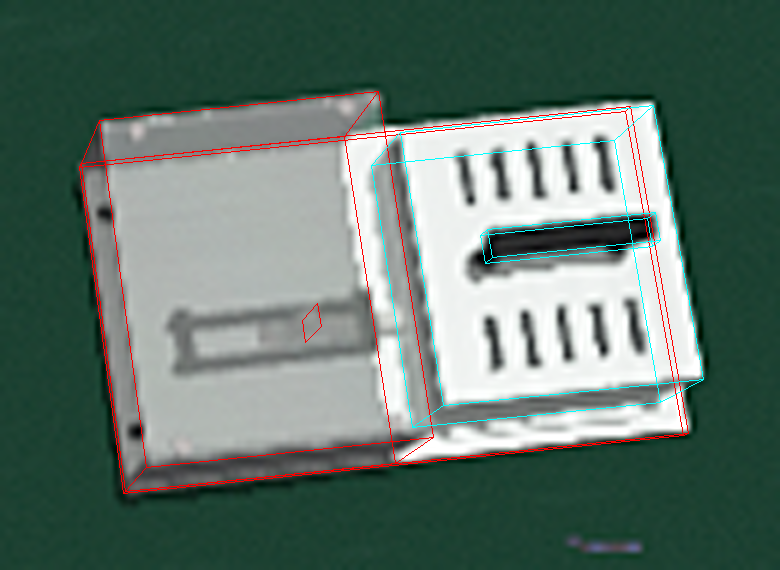

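View pics/ov_t2.png

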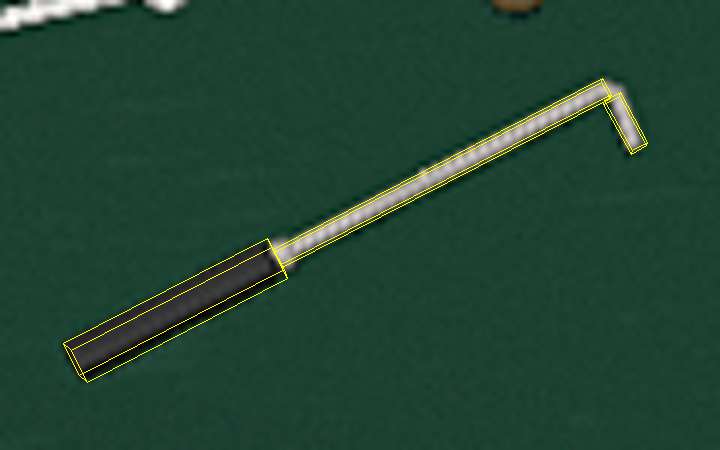

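View pics/ov_s.png

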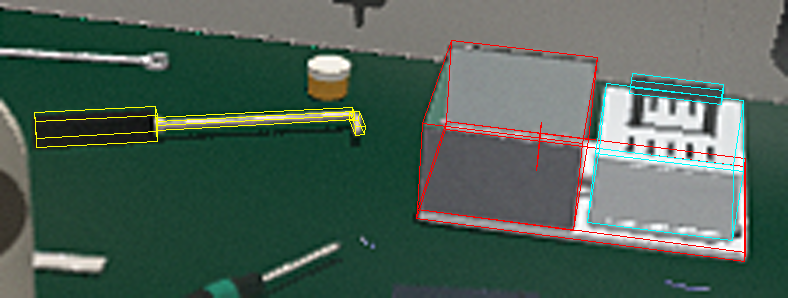

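```bash
cat >> h.py <<'E'
def state():
    o=sensors.get_obs();Rm=R.from_euler('xyz',o['tcp_rot'],degrees=True).as_matrix();return o,o['ee_pos'],Rm
def tgt(zyaw):
    x=np.array([0,0,-1.]);a=np.radians(zyaw);z=np.array([np.cos(a),np.sin(a),0]);return np.c_[x,np.cross(z,x),z]
def go(pos,zyaw,p=None,Rm=None):
    o,p0,R0=state();p=p0 if p is None else np.array(p);Rm=R0 if Rm is None else Rm
    Rt=tgt(zyaw)
    print('now p',p0.round(4),'zyaw',np.degrees(np.arctan2(R0[1,2],R0[0,2])).round(2),'q',o['q'].round(1),'F',o['wrist_force'].round(1),'op',round(o['opening'],4),'t',o['time'])
    print(' rotvec first',np.degrees(R.from_matrix(Rm.T@Rt).as_rotvec()).round(2),' shift mm: in new axes',(Rt.T@(np.array(pos)-p)*1e3).round(1),' in old axes',(Rm.T@(np.array(pos)-p)*1e3).round(1))
E
python3 - <<'E'
from h import *
r=frame(.5186,.072,0,-68.1)
g=(r@[.015,0,0,1])[:3];print(g)
for zy in(21.9,-158.1): go([g[0],g[1],.12],zy)
for n,px in [('driver tip',(380,270)),('driver h',(352,330)),('pot',(341,184)),('wr',(222,200)),('wr',(287,186)),('caliper r',(317,312)),('pad',(400,290)),('bookR',(452,345)),('marker',(176,203)),('marker',(213,205)),('dev r',(235,290))]: print(n,atz('top',px,.005).round(3))
E
```

```text
[0.52419482 0.05808246 0.        ]
now p [ 0.215  -0.506   0.2307] zyaw -66.98 q [-67.    5.   10.   95.1  -0.   90. ] F [ 0.5 -0.1  0. ] op 0.0856 t 0.1
 rotvec first [-8.888e+01 -5.000e-02 -5.000e-02]  shift mm: in new axes [110.7 408.1 497.3]  in old axes [ 111.1  505.2 -398.1]
now p [ 0.215  -0.506   0.2307] zyaw -66.98 q [-67.    5.   10.   95.1  -0.   90. ] F [ 0.5 -0.1  0. ] op 0.0856 t 0.1
 rotvec first [ 9.112e+01 -5.000e-02  5.000e-02]  shift mm: in new axes [ 110.7 -408.1 -497.3]  in old axes [ 111.1  505.2 -398.1]
driver tip [ 0.419 -0.173  0.005]
driver h [ 0.274 -0.084  0.005]
pot [ 0.662 -0.095  0.005]
wr [0.649 0.231 0.005]
wr [0.671 0.053 0.005]
caliper r [0.328 0.001 0.005]
pad [ 0.362 -0.219  0.005]
bookR [ 0.214 -0.331  0.005]
marker [0.653 0.355 0.005]
marker [0.637 0.256 0.005]
dev r [0.404 0.209 0.005]
```

Request:
carry_out([
  [-8.9,0,0,0,0,0,100],
  [-8.9,0,0,0,0,0,100],
  [-8.9,0,0,0,0,0,100],
  [-8.9,0,0,0,0,0,100],
  [-8.9,0,0,0,0,0,100],
  [-8.9,0,0,0,0,0,100],
  [-8.9,0,0,0,0,0,100],
  [-8.9,0,0,0,0,0,100],
  [-8.9,0,0,0,0,0,100],
  [-8.9,0,0,0,0,0,100],
], squeeze=60)

```text
time: 1.35
ee_pos: [0.2151, -0.5061, 0.2309]
tcp_rot: [88.1, 90.0, 110.4]
wrist_force: [0.3, 0.1, 1.3]
opening: 0.0856
```

Request:
carry_out([
  [0,0,0,0,34,41.4,100],
  [0,0,0,0,34,41.4,100],
  [0,0,0,0,34,41.4,100],
  [0,0,0,0,34,41.4,100],
  [0,0,0,0,34,41.4,100],
  [0,0,0,0,34,41.4,100],
  [0,0,0,0,34,41.4,100],
  [0,0,0,0,34,41.4,100],
  [0,0,0,0,34,41.4,100],
  [0,0,0,0,34,41.4,100],
  [0,0,0,0,34,41.4,100],
  [0,0,0,0,34,41.4,100],
])

```text
time: 2.85
ee_pos: [0.5231, 0.0601, 0.231]
tcp_rot: [-174.6, 90.0, -152.6]
wrist_force: [1.0, -0.3, -0.0]
opening: 0.0859
```

Run:
```python
from h import *
go([.5242,.0581,.004],21.9)
```

```text
now p [0.5231 0.0601 0.231 ] zyaw 22.04 q [ 6.6  1.8  6.7 94.9 -0.  74.5] F [ 1.  -0.3 -0. ] op 0.0859 t 2.85
 rotvec first [ 0.14 -0.02  0.  ]  shift mm: in new axes [ 2.27e+02 -2.20e+00  2.00e-01]  in old axes [227.   -2.2   0.3]
```

Request:
carry_out([
  [0,0,0,30,0,0,100],
  [0,0,0,30,0,0,100],
  [0,0,0,30,0,0,100],
  [0,0,0,30,-2,0,100],
  [0,0,0,30,0,0,100],
  [0,0,0,30,0,0,100],
  [0,0,0,20,0,0,100],
  [0,0,0,14,0,0,100],
  [0,0,0,10,0,0,100],
  [0,0,0,0,0,0,100],
])

```text
time: 4.1
ee_pos: [0.5231, 0.0564, 0.0069]
tcp_rot: [164.0, 90.0, -174.0]
wrist_force: [-0.7, -0.3, 0.5]
opening: 0.0852
```

Run:
```python
from h import *
go([.5242,.0581,.004],21.9)
t=vision.camera('top');crop(t,255,180,385,270,6,'g1');s=vision.camera('side');crop(s,220,150,380,260,5,'g1s')
```

```text
now p [0.5231 0.0564 0.0069] zyaw 22.02 q [  6.2   3.6 -16.3  70.1   0.   74.1] F [-0.7 -0.3  0.5] op 0.0852 t 4.1
 rotvec first [ 0.12 -0.05 -0.01]  shift mm: in new axes [2.9 1.2 1.6]  in old axes [2.9 1.2 1.6]
```

View pics/g1s.png

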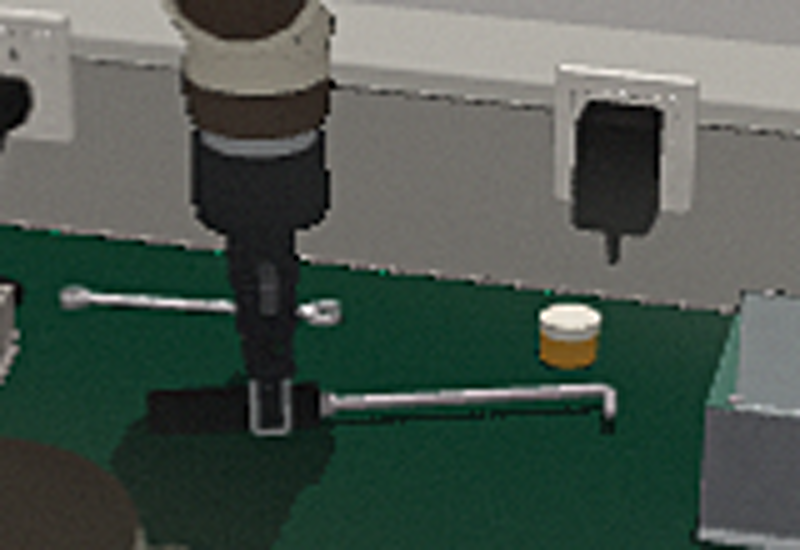

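View pics/g1.png

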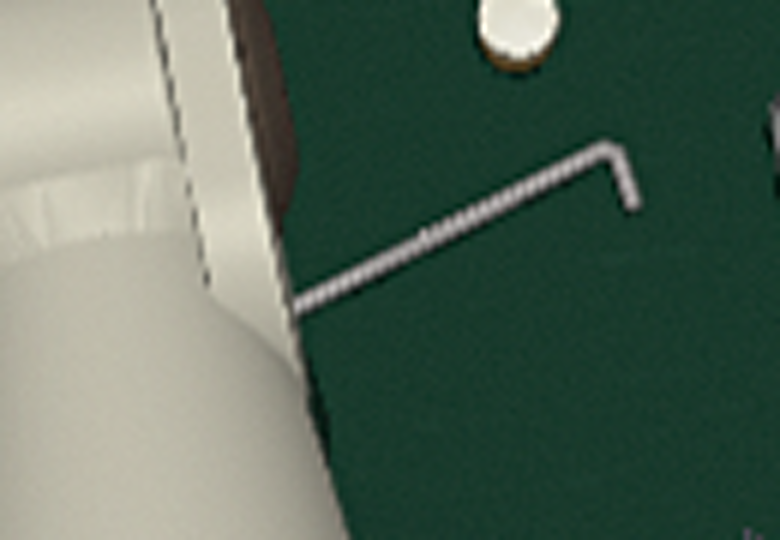

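Request:
carry_out([
  [0,0,0,2,1,1.5,60],
  [0,0,0,0,0,0,40],
  [0,0,0,0,0,0,20],
  [0,0,0,0,0,0,5],
  [0,0,0,0,0,0,0],
  [0,0,0,0,0,0,0],
  [0,0,0,0,0,0,0],
  [0,0,0,0,0,0,0],
], squeeze=80)

```text
time: 5.2
ee_pos: [0.5247, 0.058, 0.0057]
tcp_rot: [-12.1, 90.0, 10.0]
wrist_force: [-1.3, -0.2, 6.7]
opening: 0.0145
```

Request:
carry_out([
  [0,0,0,-5,0,0,0],
  [0,0,0,-12,0,0,0],
  [0,0,0,-16,0,0,0],
  [0,0,0,-7,0,0,0],
  [0,0,0,0,0,0,0],
  [0,0,0,0,0,0,0],
])

```text
time: 5.95
ee_pos: [0.5242, 0.0579, 0.0449]
tcp_rot: [165.9, 90.0, -172.0]
wrist_force: [0.3, -0.2, -1.2]
opening: 0.014
```

Run:
```python
from h import *
go([.5242,.0581,.004],.4)
t=vision.camera('top');s=vision.camera('side')
o,p,_=state()
# rod frame if grasp at rod x=.015, rod z lifted
r=frame(p[0],p[1],p[2]-.0052,-68.1)@frame(-.015,0,0,0)
it=[(r,ROD,(0,255,255))]
overlay(t,'top',it,255,180,385,270,6,'g2');overlay(s,'side',it,220,150,380,260,5,'g2s')
```

```text
now p [0.5242 0.0579 0.0449] zyaw 22.02 q [  6.3   2.5 -13.2  74.3  -0.   74.3] F [ 0.3 -0.2 -1.2] op 0.014 t 5.95
 rotvec first [21.62 -0.03 -0.  ]  shift mm: in new axes [40.9  0.2 -0. ]  in old axes [40.9  0.2  0. ]
```

View pics/g2s.png

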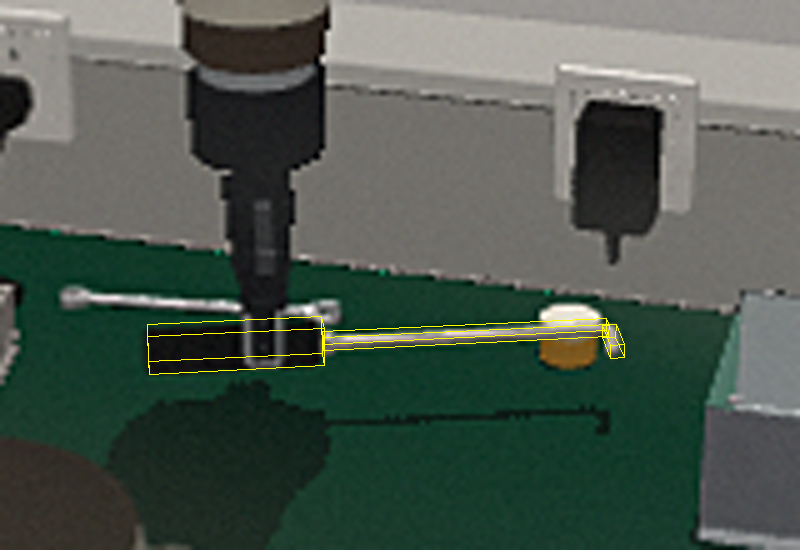

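View pics/g2.png

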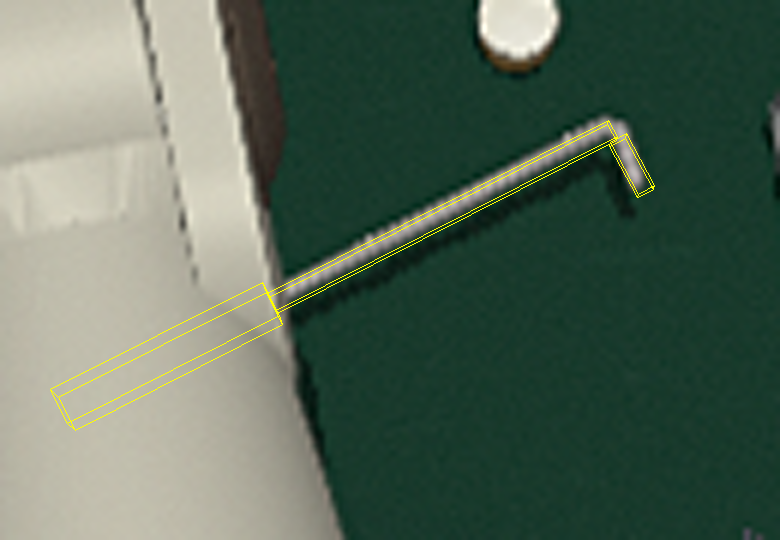

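Run:
```python
from h import *
im=cv2.imread('pics/g2.png')
t=vision.camera('top');crop(t,290,190,375,250,9,'g3')
```

```text
(no output)
```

View pics/g3.png

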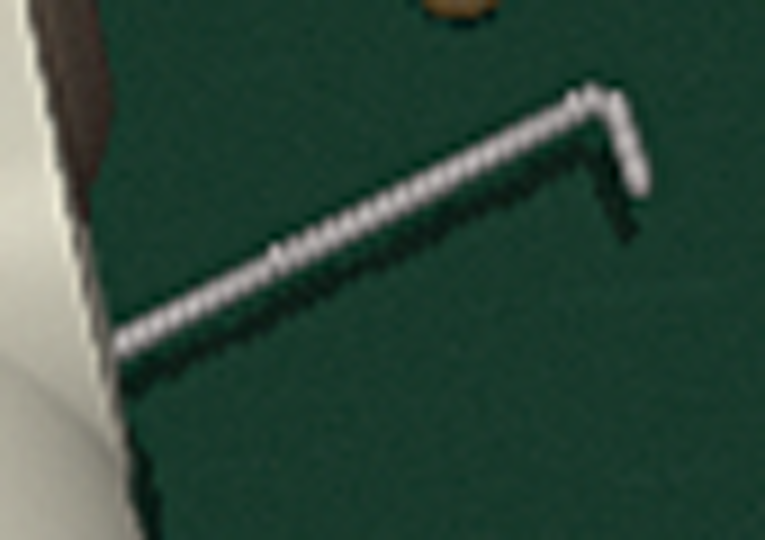

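Run:
```python
from h import *
def Q(x,y):return (290+(x-4)/9,190+(y-4)/9)
z=.0397+.012
a=atz('top',Q(120,342),z);b=atz('top',Q(590,98),z);c=atz('top',Q(622,96),z);e=atz('top',Q(641,195),z)
d=b-a;print(a,b,c,e,np.degrees(np.arctan2(d[1],d[0])))
o,p,_=state();u=d[:2]/np.linalg.norm(d[:2]);n=np.array([-u[1],u[0]])
for k,q in (('a',a),('b',b),('bend',c),('tip',e)): v=q[:2]-p[:2];print(k,'along',(v@u*1e3).round(1),'lat',(v@n*1e3).round(1))
```

```text
[0.54280762 0.01706571 0.0517    ] [ 0.60127526 -0.12518661  0.0517    ] [ 0.60095533 -0.13451846  0.0517    ] [ 0.57109464 -0.13674825  0.0517    ] -67.65667012533363
a along 44.9 lat 1.7
b along 198.7 lat 1.7
bend along 207.2 lat -2.1
tip along 197.9 lat -30.6
```

Run:
```python
from h import *
f=frame(.5406,-.3305,0,-89.6)
W=[(f@[x/1e3,y/1e3,.042,1])[:3] for x,y in [(-353,30.5),(-220,30.5),(-220,-3.5),(-273,-3.5)]]
Rt=tgt(.4)
go(W[0],.4)
for a,b in zip(W,W[1:]):print(b.round(4),(Rt.T@(b-a)*1e3).round(1))
```

```text
now p [0.5241 0.0579 0.0448] zyaw 22.02 q [  6.3   2.5 -13.2  74.3  -0.   74.3] F [-0.2 -0.  -1.2] op 0.0142 t 6.1
 rotvec first [21.62 -0.05 -0.  ]  shift mm: in new axes [  2.8 -35.5  44.2]  in old axes [  2.7 -49.3  28.1]
[ 0.5696 -0.1103  0.042 ] [   0. -133.   -0.]
[ 0.5356 -0.1105  0.042 ] [  0.  -0. -34.]
[ 0.5352 -0.0575  0.042 ] [ 0. 53.  0.]
```

Request:
carry_out([
  [7.2,0,0,0,0,0,0],
  [7.2,0,0,0,0,0,0],
  [7.2,0,0,0,0,0,0],
  [0,0,0,0,0,15,0],
  [0,0,0,1,0,15,0],
  [0,0,0,2,0,14,0],
  [0,0,0,0,-12,0,0],
  [0,0,0,0,-12,0,0],
  [0,0,0,0,-11,0,0],
  [0,0,0,0,0,0,0],
])

```text
time: 7.35
ee_pos: [0.5685, 0.0222, 0.0425]
tcp_rot: [-8.4, 90.0, -8.1]
wrist_force: [-0.3, -0.6, -1.1]
opening: 0.0141
```

Run:
```python
from h import *
go([.5696,-.1103,.042],.4)
o,p,_=state()
f=frame(.5406,-.3305,0,-89.6)
t=vision.camera('top');s=vision.camera('side')
r=frame(p[0],p[1],p[2]-.0052,-89.6)@frame(-.016,0.0015,0,0)
it=[(r,ROD,(0,255,255)),(f,FIX,(0,0,255))]
overlay(t,'top',it,290,170,450,270,5,'g4');overlay(s,'side',it,240,180,400,280,5,'g4s')
crop(t,290,170,450,270,5,'g4r')
```

```text
now p [0.5685 0.0222 0.0425] zyaw 0.34 q [ 2.2  8.1 -7.4 74.5 -0.  91.9] F [-0.3 -0.6 -1.1] op 0.0141 t 7.35
 rotvec first [-0.06  0.01  0.  ]  shift mm: in new axes [   0.5 -132.5    0.2]  in old axes [   0.5 -132.5    0.3]
```

View pics/g4.png

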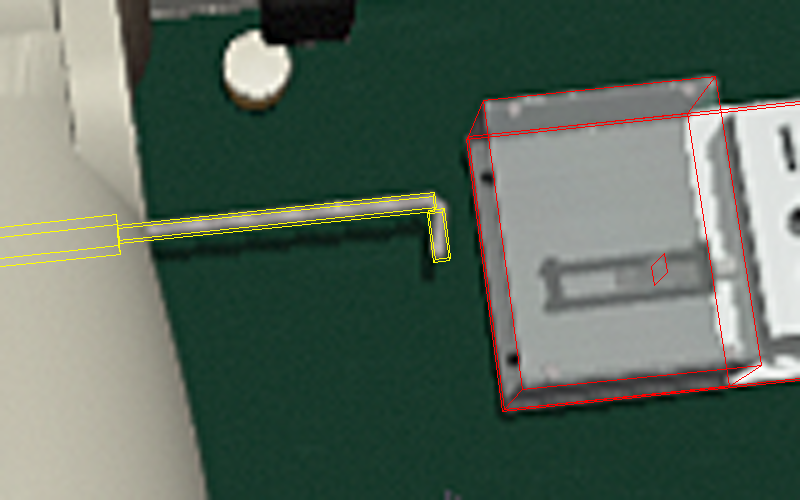

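View pics/g4s.png

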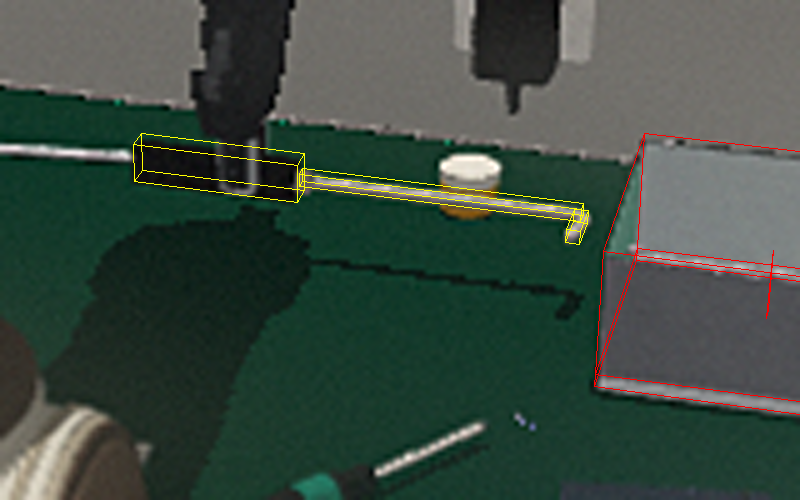

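View pics/g4r.png

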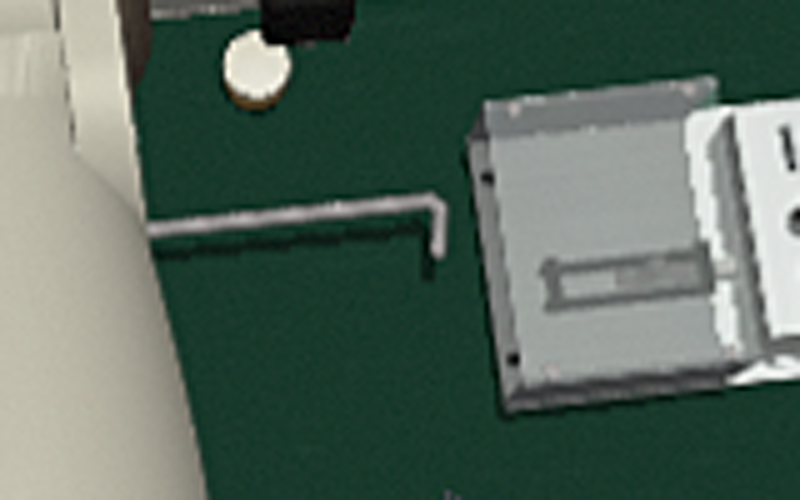

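Request:
carry_out([
  [0,0,0,0,-13,0,0],
  [0,0,0,0,-13,0,0],
  [0,0,0,0,-13,0,0],
  [0,0,0,0,-13,0,0],
  [0,0,0,0,-13,0,0],
  [0,0,0,0,-13,0,0],
  [0,0,0,0,-13,0,0],
  [0,0,0,0,-13,0,0],
  [0,0,0,0,-13,0,0],
  [0,0,0,0,-13,0,0],
  [0,0,0,0,-2,0,0],
  [0,0,0,0,0,0,0],
])

```text
time: 8.95
ee_pos: [0.5696, -0.1087, 0.0422]
tcp_rot: [121.7, 90.0, 122.1]
wrist_force: [0.3, 0.2, -1.6]
opening: 0.0143
```

Run:
```python
from h import *
go([.5356,-.1105,.042],.4)
o,p,_=state()
f=frame(.5406,-.3305,0,-89.6)
t=vision.camera('top')
crop(t,370,170,480,260,7,'g5')
```

```text
now p [ 0.5696 -0.1087  0.0422] zyaw 0.41 q [-10.8   9.6  -5.8  74.6   0.   78.8] F [ 0.3  0.2 -1.6] op 0.0143 t 8.95
 rotvec first [ 0.01 -0.01 -0.01]  shift mm: in new axes [  0.2  -1.5 -34. ]  in old axes [  0.2  -1.5 -34. ]
```

View pics/g5.png

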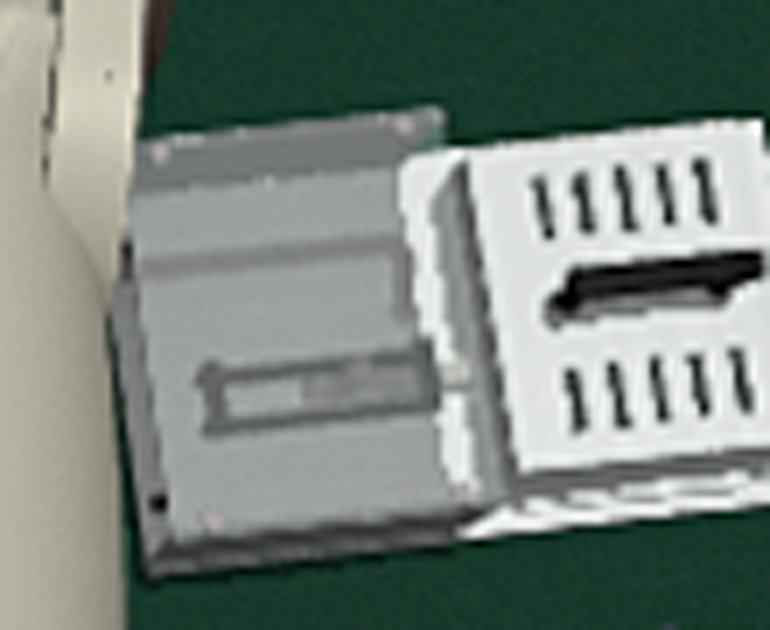

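Request:
carry_out([
  [0,0,0,0,-1.5,-7,0],
  [0,0,0,0,0,-9,0],
  [0,0,0,0,0,-9,0],
  [0,0,0,0,0,-9,0],
  [0,0,0,0,0,0,0],
  [0,0,0,0,0,0,0],
])

```text
time: 9.75
ee_pos: [0.5359, -0.1105, 0.0425]
tcp_rot: [-11.4, 90.0, -11.0]
wrist_force: [-0.3, 0.1, -2.0]
opening: 0.014
```

Run:
```python
from h import *
go([.5352,-.0575,.042],.4)
t=vision.camera('top')
crop(t,370,170,480,260,7,'g6')
```

```text
now p [ 0.5359 -0.1105  0.0425] zyaw 0.42 q [-11.7   5.2 -10.6  74.2   0.   77.9] F [-0.3  0.1 -2. ] op 0.014 t 9.75
 rotvec first [0.02 0.03 0.01]  shift mm: in new axes [ 0.5 53.  -0.3]  in old axes [ 0.5 53.  -0.3]
```

View pics/g6.png

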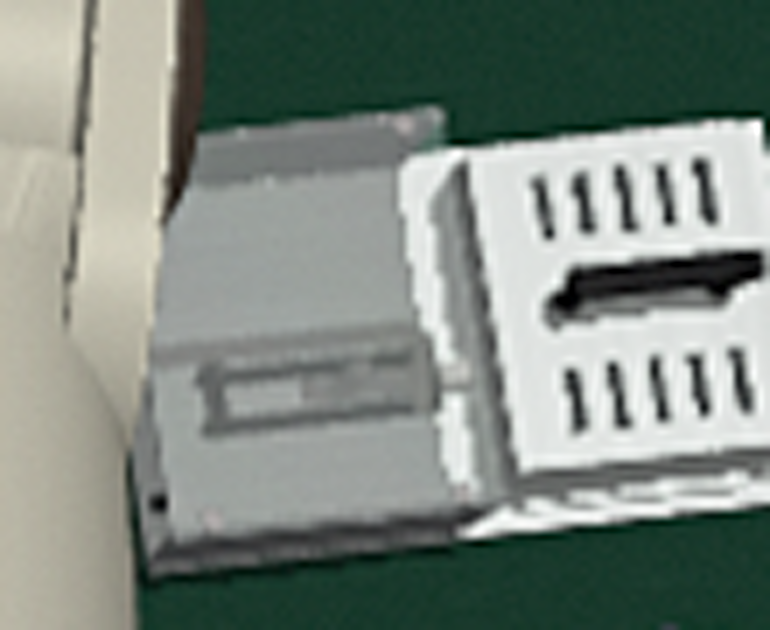

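Hook lies across behind the pin (bar at about x 415, y 335–400). Pull in stages.

Request:
carry_out([
  [0,0,0,0,5,0,0],
  [0,0,0,0,6,0,0],
  [0,0,0,0,6,0,0],
  [0,0,0,0,6,0,0],
  [0,0,0,0,6,0,0],
  [0,0,0,0,0,0,0],
])

```text
time: 10.55
ee_pos: [0.5354, -0.0809, 0.0423]
tcp_rot: [95.3, 90.0, 95.7]
wrist_force: [0.2, -0.5, -1.0]
opening: 0.0137
```

Request:
carry_out([
  [0,0,0,0,6,0,0],
  [0,0,0,0,6,0,0],
  [0,0,0,0,5,0,0],
  [0,0,0,0,3,0,0],
  [0,0,0,0,2,0,0],
  [0,0,0,0,1,0,0],
  [0,0,0,0,0,0,0],
])

```text
time: 11.42
ee_pos: [0.5353, -0.0586, 0.0423]
tcp_rot: [-103.5, 90.0, -103.1]
wrist_force: [-0.2, -3.2, -1.5]
opening: 0.0142
```

Run:
```python
from h import *
go([.5352,-.0575,.042],.4)
t=vision.camera('top')
crop(t,370,170,480,260,7,'g7')
```

```text
now p [ 0.5353 -0.0586  0.0423] zyaw 0.42 q [ -6.2   4.  -11.9  74.1  -0.   83.3] F [-0.2 -3.2 -1.5] op 0.0142 t 11.425
 rotvec first [ 0.02 -0.    0.01]  shift mm: in new axes [ 0.3  1.1 -0.1]  in old axes [ 0.3  1.1 -0.1]
```

View pics/g7.png

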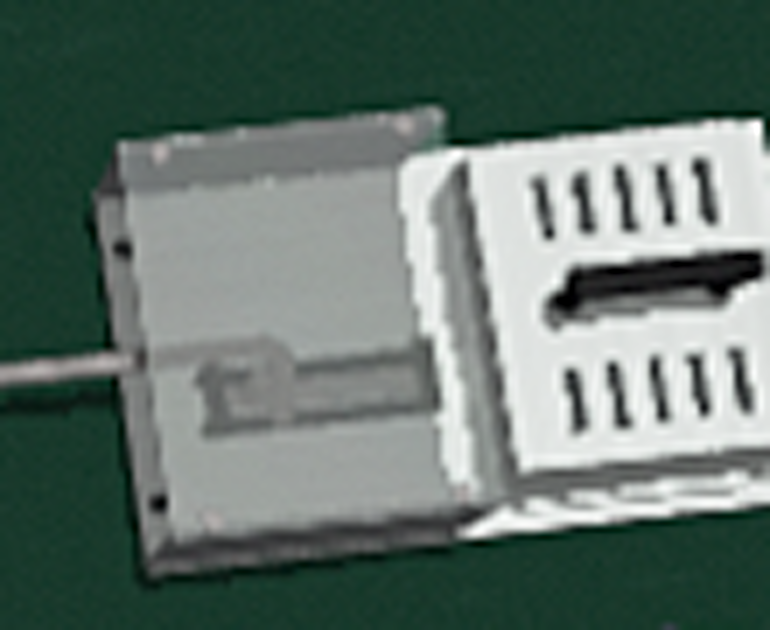

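Request:
carry_out([
  [0,0,0,0,1,0,0],
  [0,0,0,0,1,0,0],
  [0,0,0,0,0,0,0],
])

```text
time: 11.85
ee_pos: [0.5353, -0.0581, 0.0423]
tcp_rot: [-91.7, 89.8, -91.4]
wrist_force: [-0.9, -13.0, -2.2]
opening: 0.0141
```

Request:
carry_out([
  [0,0,0,0,1,0,0],
  [0,0,0,0,1,0,0],
  [0,0,0,0,0,0,0],
])

```text
time: 12.22
ee_pos: [0.5352, -0.0577, 0.0422]
tcp_rot: [-92.4, 89.6, -92.2]
wrist_force: [-0.2, -23.4, -2.3]
opening: 0.0141
```

Request:
carry_out([
  [0,0,0,0,-4,0,0],
  [0,0,0,0,-4,0,0],
  [0,0,0,0,-2,0,0],
  [0,0,0,0,0,9,0],
  [0,0,0,0,0,9,0],
  [0,0,0,0,0,9,0],
  [0,0,0,0,0,7,0],
  [0,0,0,0,0,0,0],
])

```text
time: 13.22
ee_pos: [0.5698, -0.0641, 0.042]
tcp_rot: [171.8, 90.0, 172.2]
wrist_force: [-0.3, 0.5, -1.3]
opening: 0.0141
```

Run:
```python
from h import *
go([.5352,-.0575,.042],.4)
t=vision.camera('top')
crop(t,370,170,480,260,7,'g8')
```

```text
now p [ 0.5698 -0.0641  0.042 ] zyaw 0.43 q [-6.4  8.8 -6.7 74.5  0.  83.1] F [-0.3  0.5 -1.3] op 0.0141 t 13.225
 rotvec first [ 0.03 -0.02 -0.  ]  shift mm: in new axes [  0.    6.9 -34.5]  in old axes [  0.    6.9 -34.5]
```

View pics/g8.png

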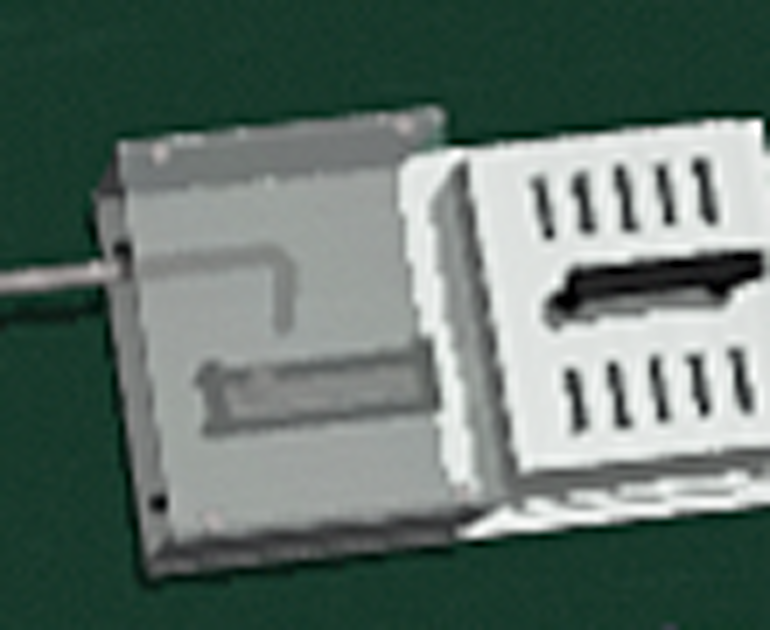

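Request:
carry_out([
  [0,0,0,0,10,0,0],
  [0,0,0,0,14,0,0],
  [0,0,0,0,14,0,0],
  [0,0,0,0,14,0,0],
  [0,0,0,0,14,0,0],
  [0,0,0,0,14,0,0],
  [0,0,0,0,14,0,0],
  [0,0,0,0,14,0,0],
  [0,0,0,0,12,0,0],
  [0,0,0,0,4,0,0],
  [0,0,0,0,0,0,0],
])

```text
time: 14.65
ee_pos: [0.5684, 0.0599, 0.0422]
tcp_rot: [-114.3, 90.0, -113.9]
wrist_force: [-0.3, -0.7, -1.7]
opening: 0.0143
```

Request:
carry_out([
  [0,0,0,8,0,0,0],
  [0,0,0,10,0,0,0],
  [0,0,0,8,0,0,0],
  [0,0,0,4,0,0,0],
  [0,0,0,3,0,0,0],
  [0,0,0,2,0,0,0],
  [0,0,0,0,0,0,0],
])

```text
time: 15.52
ee_pos: [0.5685, 0.0598, 0.0073]
tcp_rot: [-1.6, 90.0, -1.2]
wrist_force: [-0.3, -1.2, -1.8]
opening: 0.0139
```

Run:
```python
from h import *
go([.57,.06,.0055],.4)
s=vision.camera('side')
crop(s,220,160,400,260,4.4,'g9')
```

```text
now p [0.5685 0.0598 0.0073] zyaw 0.42 q [ 6.   9.6 -9.7 70.7 -0.  95.6] F [-0.3 -1.2 -1.8] op 0.0139 t 15.525
 rotvec first [0.02 0.01 0.  ]  shift mm: in new axes [1.8 0.2 1.5]  in old axes [1.8 0.2 1.5]
```

View pics/g9.png

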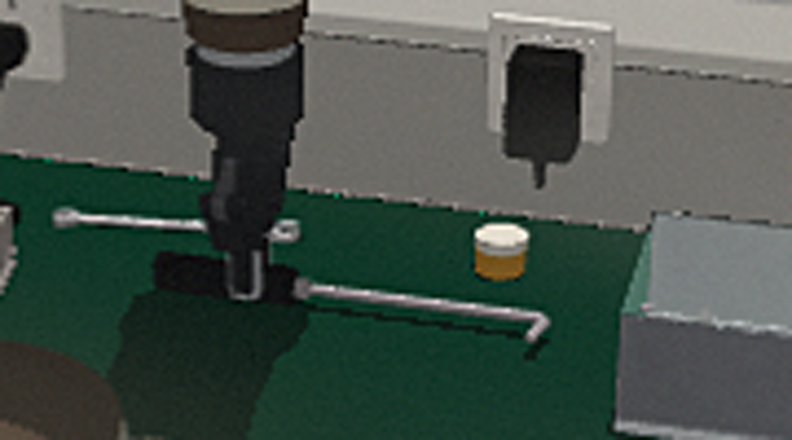

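Request:
carry_out([
  [0,0,0,1,0,0,0],
  [0,0,0,0.7,0,0,0],
  [0,0,0,0,0,0,0],
])

```text
time: 15.95
ee_pos: [0.5685, 0.0598, 0.0057]
tcp_rot: [11.4, 90.0, 11.8]
wrist_force: [-0.4, 0.3, -0.3]
opening: 0.0136
```

Request:
carry_out([
  [0,0,0,0,0,0,22],
  [0,0,0,0,0,0,30],
  [0,0,0,0,0,0,50],
  [0,0,0,0,0,0,50],
  [0,0,0,0,0,0,50],
  [0,0,0,0,0,0,50],
  [0,0,0,-15,0,0,50],
  [0,0,0,-25,0,0,50],
  [0,0,0,-35,0,0,50],
  [0,0,0,-45,0,0,50],
  [0,0,0,-45,0,0,50],
  [0,0,0,0,0,0,50],
])

```text
time: 17.45
ee_pos: [0.57, 0.0599, 0.1758]
tcp_rot: [5.5, 89.6, 5.9]
wrist_force: [-1.3, -0.5, -0.8]
opening: 0.0427
```

Run:
```python
from h import *
f=frame(.5406,-.3305,0,-89.6)
g=(f@[.06,0,0,1])[:3];print(g)
go([g[0],g[1],.173],.4)
s=vision.camera('side');t=vision.camera('top')
cv2.imwrite('pics/t10.png',t[:,:,::-1])
crop(s,220,160,400,260,4.4,'g10')
```

```text
[ 0.54101888 -0.39049854  0.        ]
now p [0.57   0.0599 0.1758] zyaw 0.42 q [ 6.   6.9  6.1 88.7 -0.  95.6] F [-1.3 -0.5 -0.8] op 0.0427 t 17.45
 rotvec first [ 0.02  0.42 -0.04]  shift mm: in new axes [   2.8 -450.2  -32.2]  in old axes [   2.3 -450.2  -32.4]
```

View pics/g10.png

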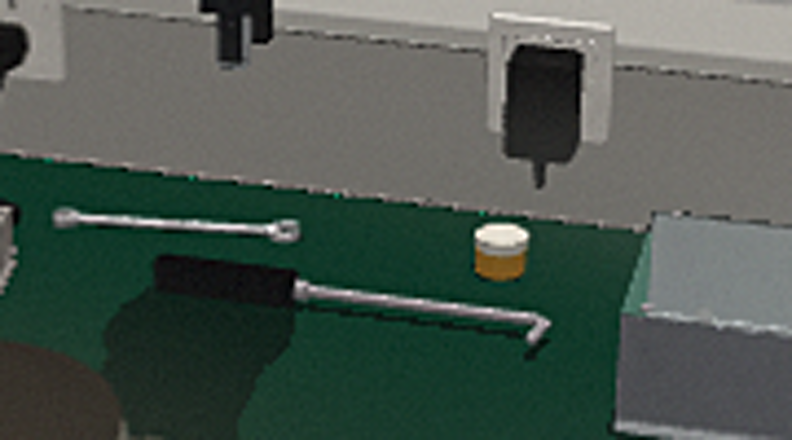

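View pics/t10.png

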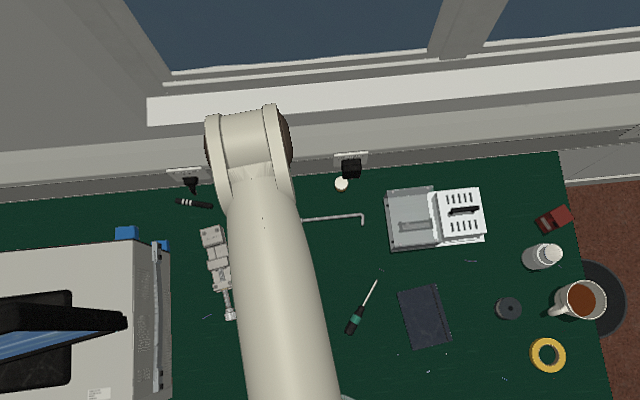

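Request:
carry_out([
  [0,0,0,0,-20,-2,50],
  [0,0,0,0,-35,-3,50],
  [0,0,0,0,-42,-3,50],
  [0,0,0,0,-45,-3,50],
  [0,0,0,0,-45,-3,50],
  [0,0,0,0,-45,-3,50],
  [0,0,0,0,-45,-3,50],
  [0,0,0,0,-45,-3,50],
  [0,0,0,0,-45,-3,50],
  [0,0,0,0,-42,-3,50],
  [0,0,0,0,-30,-3,50],
  [0,0,0,0,-11,0,50],
])

```text
time: 19.05
ee_pos: [0.5381, -0.3925, 0.1691]
tcp_rot: [149.1, 89.9, 149.4]
wrist_force: [-0.1, 0.2, -0.7]
opening: 0.0428
```

Request:
carry_out([
  [0,0,0,10,0,0,50],
  [0,0,0,20,0,0,50],
  [0,0,0,10,0,0,50],
  [0,0,0,0,0,0,50],
])

```text
time: 19.55
ee_pos: [0.5394, -0.3893, 0.1296]
tcp_rot: [140.7, 89.9, 141.2]
wrist_force: [-0.0, -0.0, 0.1]
opening: 0.0428
```

Run:
```python
from h import *
go([.5415,-.3905,.083],.4)
s=vision.camera('side');t=vision.camera('top')
crop(s,340,160,480,280,5,'g11');crop(t,370,170,500,265,6,'g11t')
```

```text
now p [ 0.5394 -0.3893  0.1296] zyaw 0.48 q [-35.8  20.3  16.9  86.7   0.   53.7] F [-0.  -0.   0.1] op 0.0428 t 19.55
 rotvec first [ 0.08 -0.08 -0.07]  shift mm: in new axes [46.6 -1.2  2. ]  in old axes [46.6 -1.2  2.1]
```

View pics/g11.png

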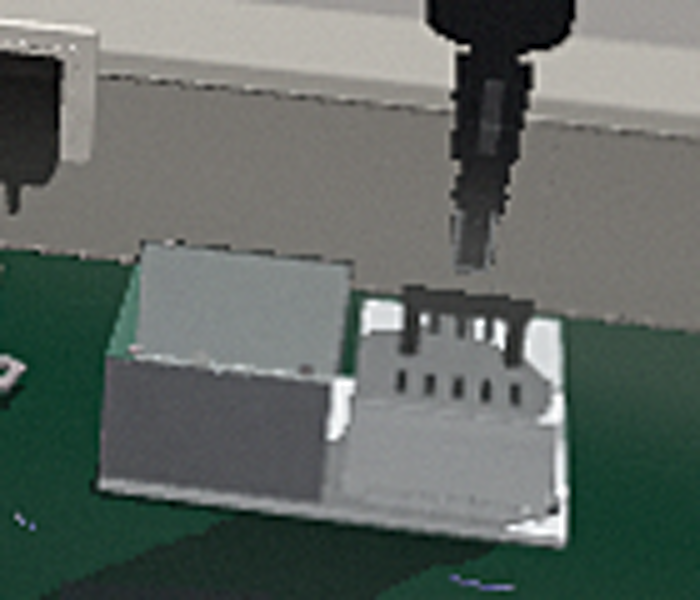

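View pics/g11t.png

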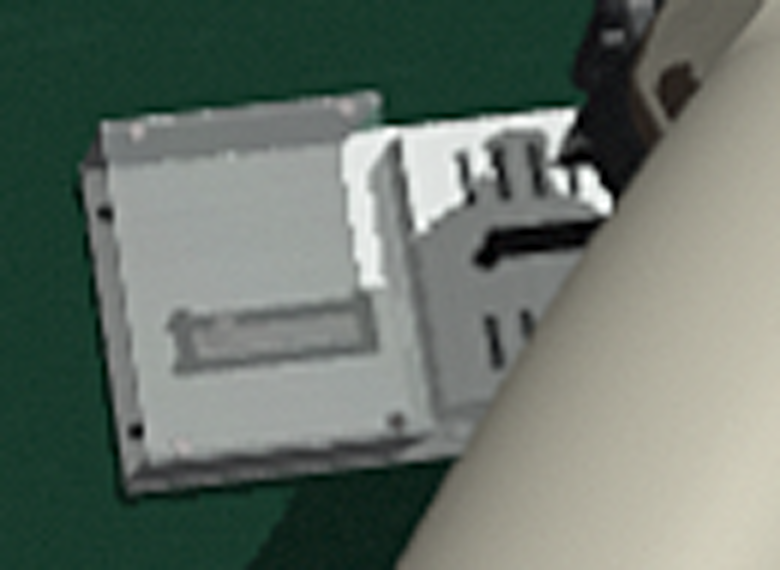

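Request:
carry_out([
  [0,0,0,10,-1,2,50],
  [0,0,0,14,0,0,50],
  [0,0,0,12,0,0,50],
  [0,0,0,8,0,0,50],
  [0,0,0,2,0,0,50],
  [0,0,0,0,0,0,50],
])

```text
time: 20.4
ee_pos: [0.5417, -0.3915, 0.0847]
tcp_rot: [-59.4, 90.0, -59.0]
wrist_force: [-0.3, 1.1, 0.8]
opening: 0.0427
```

Request:
carry_out([
  [0,0,0,0,0,0,25],
  [0,0,0,0,0,0,10],
  [0,0,0,0,0,0,0],
  [0,0,0,0,0,0,0],
  [0,0,0,0,0,0,0],
  [0,0,0,0,0,0,0],
], squeeze=60)

```text
time: 21.15
ee_pos: [0.5416, -0.3916, 0.0849]
tcp_rot: [-91.6, 90.0, -91.1]
wrist_force: [-3.7, -0.5, 3.9]
opening: 0.0105
```

Request:
carry_out([
  [0,0,0,-2,0,0,0],
  [0,0,0,-4,0,0,0],
  [0,0,0,-6,0,0,0],
  [0,0,0,-8,0,0,0],
  [0,0,0,0,0,0,0],
])

```text
time: 21.78
ee_pos: [0.5422, -0.3917, 0.1057]
tcp_rot: [-35.2, 89.9, -34.8]
wrist_force: [0.4, 0.0, -2.3]
opening: 0.0111
```

Run:
```python
from h import *
go([.5415,-.3905,.083],.4)
s=vision.camera('side')
crop(s,340,160,480,280,5,'g12')
```

```text
now p [ 0.5422 -0.3917  0.1057] zyaw 0.43 q [-35.8  20.7  14.7  83.9   0.   53.7] F [ 0.4  0.  -2.3] op 0.0111 t 21.775
 rotvec first [0.03 0.08 0.05]  shift mm: in new axes [22.7  1.2 -0.7]  in old axes [22.7  1.2 -0.7]
```

View pics/g12.png

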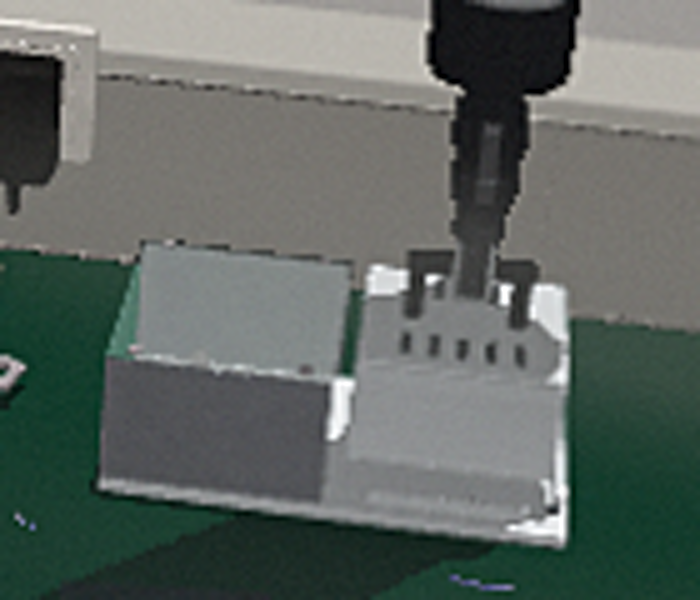

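Request:
carry_out([
  [0,0,0,-8,0,0,0],
  [0,0,0,-14,0,0,0],
  [0,0,0,-18,0,0,0],
  [0,0,0,-20,0,0,0],
  [0,0,0,-18,0,0,0],
  [0,0,0,-14,0,0,0],
  [0,0,0,-8,0,0,0],
  [0,0,0,0,0,0,0],
])

```text
time: 22.82
ee_pos: [0.5419, -0.3916, 0.2052]
tcp_rot: [-35.9, 90.0, -35.4]
wrist_force: [0.6, -1.0, -2.3]
opening: 0.0107
```

Request:
carry_out([
  [0,0,0,0,10,-2,0],
  [0,0,0,0,20,-4,0],
  [0,0,0,0,28,-6,0],
  [0,0,0,0,30,-6,0],
  [0,0,0,0,30,-6,0],
  [0,0,0,0,30,-6,0],
  [0,0,0,0,30,-6,0],
  [0,0,0,0,30,-6,0],
  [0,0,0,0,30,-6,0],
  [0,0,0,0,30,-6,0],
  [0,0,0,0,30,-6,0],
  [0,0,0,0,28,-6,0],
])

```text
time: 24.32
ee_pos: [0.4723, -0.0645, 0.2039]
tcp_rot: [160.9, 90.0, 161.4]
wrist_force: [0.8, -0.2, -1.8]
opening: 0.0105
```

Request:
carry_out([
  [0,0,0,0,24,-5,0],
  [0,0,0,0,14,-2,0],
  [0,0,0,0,7,0,0],
  [0,0,0,0,0,0,0],
  [0,0,0,0,0,0,0],
])

```text
time: 24.95
ee_pos: [0.4661, -0.0215, 0.2045]
tcp_rot: [-140.0, 90.0, -139.6]
wrist_force: [-0.3, -0.5, -1.9]
opening: 0.0106
```

Run:
```python
from h import *
go([.47,-.02,.0768],.4)
s=vision.camera('side');t=vision.camera('top')
cv2.imwrite('pics/s13.png',s[:,:,::-1]);cv2.imwrite('pics/t13.png',t[:,:,::-1])
```

```text
now p [ 0.4661 -0.0215  0.2045] zyaw 0.39 q [-2.6 -6.9 -4.6 92.3 -0.  87. ] F [-0.3 -0.5 -1.9] op 0.0106 t 24.95
 rotvec first [-0.01 -0.01  0.01]  shift mm: in new axes [127.7   1.4   3.9]  in old axes [127.7   1.5   3.9]
```

View pics/s13.png

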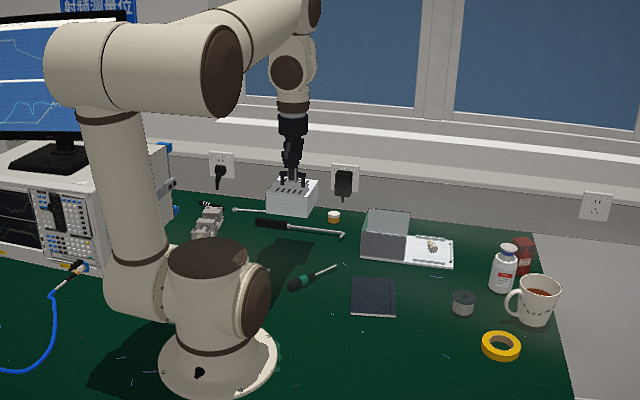

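View pics/t13.png

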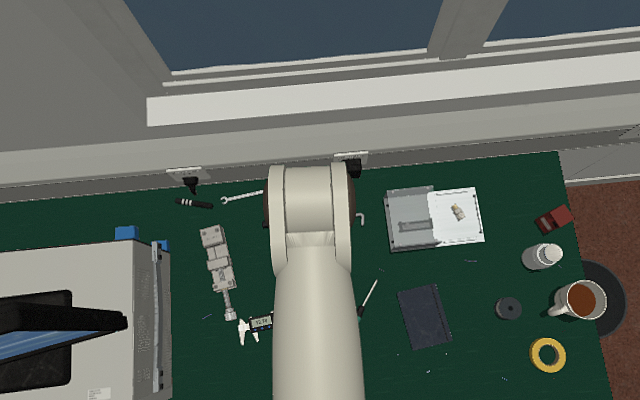

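Request:
carry_out([
  [0,0,0,10,0,0,0],
  [0,0,0,18,0,0,0],
  [0,0,0,22,0,0,0],
  [0,0,0,22,0,0,0],
  [0,0,0,18,0,0,0],
  [0,0,0,14,0,0,0],
  [0,0,0,9,0,0,0],
  [0,0,0,6,0,0,0],
  [0,0,0,3,0,0,0],
  [0,0,0,2,0,0,0],
  [0,0,0,1,0,0,0],
  [0,0,0,0,0,0,0],
])

```text
time: 26.55
ee_pos: [0.4661, -0.021, 0.0797]
tcp_rot: [1.7, 90.0, 2.2]
wrist_force: [-0.8, -0.3, -1.1]
opening: 0.0107
```

Run:
```python
from h import *
go([.47,-.02,.0768],.4)
s=vision.camera('side')
crop(s,220,160,400,260,4.4,'g14')
```

```text
now p [ 0.4661 -0.021   0.0797] zyaw 0.42 q [ -2.6  -6.7 -18.2  78.5   0.   87. ] F [-0.8 -0.3 -1.1] op 0.0107 t 26.55
 rotvec first [ 0.02  0.01 -0.  ]  shift mm: in new axes [2.9 1.  3.9]  in old axes [2.9 1.  3.9]
```

View pics/g14.png

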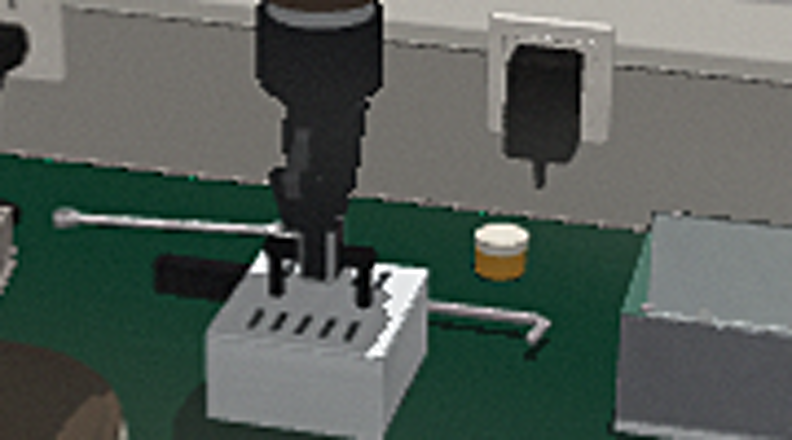

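Request:
carry_out([
  [0,0,0,1,0,0,0],
  [0,0,0,1,0,0,0],
  [0,0,0,0.5,0,0,0],
  [0,0,0,0.5,0,0,0],
  [0,0,0,0,0,0,0],
])

```text
time: 27.22
ee_pos: [0.4659, -0.021, 0.0769]
tcp_rot: [116.2, 90.0, 116.6]
wrist_force: [-2.6, 0.2, 3.0]
opening: 0.0107
```

Request:
carry_out([
  [0,0,0,0,0,0,15],
  [0,0,0,0,0,0,22],
  [0,0,0,0,0,0,30],
  [0,0,0,0,0,0,40],
  [0,0,0,0,0,0,40],
  [0,0,0,0,0,0,40],
  [0,0,0,-10,0,0,40],
  [0,0,0,-20,0,0,40],
  [0,0,0,-30,0,0,40],
  [0,0,0,-40,0,0,40],
  [0,0,0,-40,0,0,40],
  [0,0,0,0,0,0,40],
])

```text
time: 28.72
ee_pos: [0.4672, -0.021, 0.2204]
tcp_rot: [-2.7, 89.7, -2.3]
wrist_force: [0.3, 0.0, 0.0]
opening: 0.0343
```

Request:
carry_out([
  [0,0,0,0,20,0,40],
  [0,0,0,0,40,0,40],
  [0,0,0,0,45,0,40],
  [0,0,0,0,45,0,40],
  [0,0,0,0,45,0,40],
  [0,0,0,0,45,0,40],
  [0,0,0,0,30,0,40],
  [0,0,0,0,0,0,40],
  [0,0,0,0,0,0,40],
])

```text
time: 29.85
ee_pos: [0.4639, 0.2485, 0.2163]
tcp_rot: [-135.4, 90.0, -135.0]
wrist_force: [0.7, 0.1, -0.3]
opening: 0.0341
```

Run:
```python
from h import *
go([.47,-.02,.0768],.4)
s=vision.camera('side');t=vision.camera('top')
f=frame(.5406,-.3305,0,-89.6);c=frame(.466,-.021,0,-89.6);r=frame(.57,.0599,0,-89.6)@frame(-.016,.0015,0,0)
it=[(f,FIX[:2],(0,0,255)),(c,COV,(255,255,0)),(r,ROD,(0,255,255))]
overlay(s,'side',it,210,160,460,290,3.2,'g15s');overlay(t,'top',it,230,160,490,310,3,'g15t');crop(t,230,160,490,310,3,'g15r')
```

```text
now p [0.4639 0.2485 0.2163] zyaw 0.43 q [ 28.2   1.5   4.7  93.3  -0.  117.8] F [ 0.7  0.1 -0.3] op 0.0341 t 29.85
 rotvec first [ 0.03 -0.03  0.03]  shift mm: in new axes [ 139.5 -268.5    4.3]  in old axes [ 139.6 -268.5    4.2]
```

View pics/g15s.png

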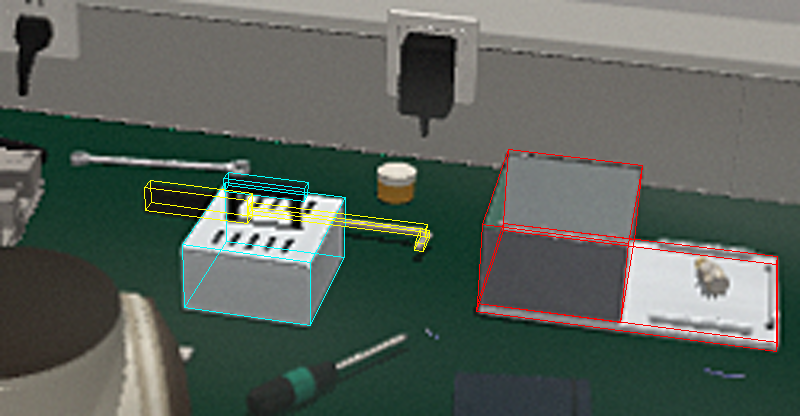

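View pics/g15t.png

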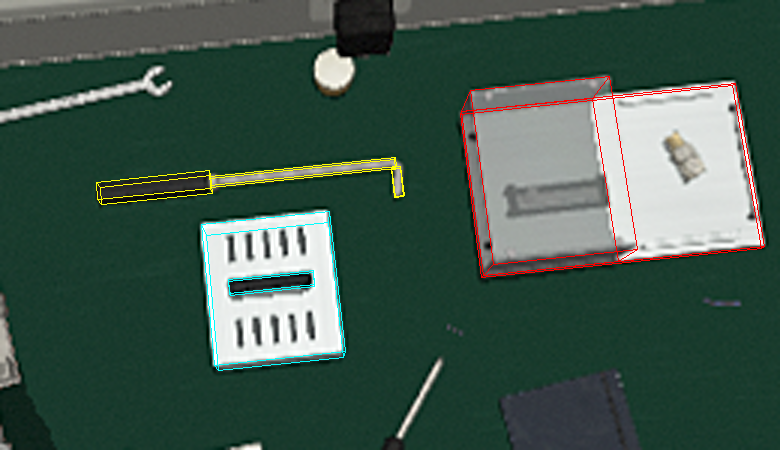

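View pics/g15r.png

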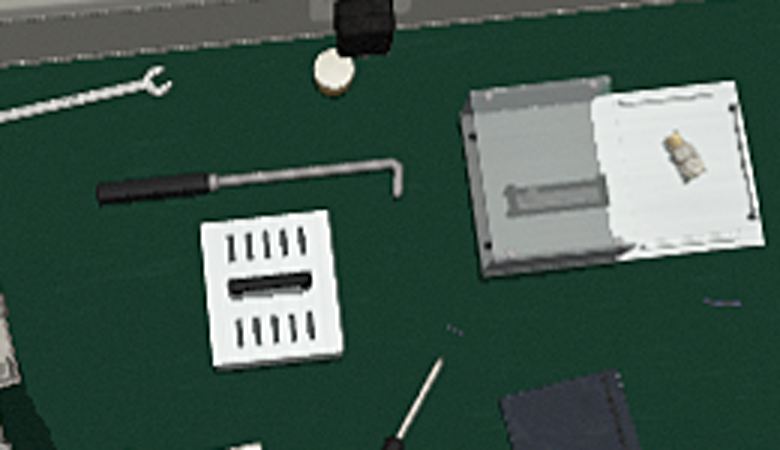

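The pictures show the cover upright on the bench and the rod flat; both match the model outlines. The bolt slot is filled to its front end, and the bystanders are where they were.

```bash
python3 -c "
from workcell import job_done
print(job_done())"
```

```text
the job is handed in; nothing more can be done
None
```

The job is done and handed in at about 30 s of robot time; `job_done()` gave no verdict.

- **Bolt:** I hooked the pin and pulled until the wrist force rose from about 3 N to 23 N while the hand hardly moved. That happened at the pose worked out for the bolt's stop. Later top pictures show the bolt at the front end of its slot.
- **Rod:** It lies flat on the bench, hook about 55 mm outside the fixture's mouth. I let go of it before taking the cover.
- **Cover:** I lifted it by its handle and set it down with about 5 N of contact. It stands upright near x = 0.466, y = -0.021 m, about 0.32 m from the fixture's centre. The model outlines match it and the rod in both final pictures.
- **Bystanders and robot:** The pot and wrench look unmoved in the last pictures. The marker was outside that last crop; it looked in place in the full top picture taken just before the cover was set down. No force reading suggested the gripper touched the fixture, and the arm ended clear of everything.

The pose checks rest on the camera calibration, good to about 2 mm. No check failed or disagreed by more than that.

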